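Hook the parts-box lid shut

TASK

The steel lid of the parts box is standing open. Take the hook pole from its rest by its wooden grip, put its bent tip through the eye on the lid's edge and, pulling by the eye, swing the lid down until it is fully home, keep it pulled home there with a steady 14 N or so for a second to bed its seal, then unhook the pole and lay it back in its rest the way it was. Work the lid only with the hook (the gripper must not touch the box or lid), never load box or lid with more than 20 N, do not let the lid slam, and leave the other things on the table where they are.

Things in the scene. Friction and masses are not known exactly. Their poses are not given: they have to be found in the camera images.
- parts_box: Open-topped grey steel box, fixed to the table, 140 (x) x 200 (y) x 80 (z) mm; origin at the centre of its underside, on the table. Its lid is hinged along the top of its +x wall and swings about an axis parallel to the box's y; the lid's free edge, with the eye, closes down to the -x side, the side the pole works from.
- hinge (a point): Point on the lid's hinge axis, mid-width: 70 mm in +x and 82 mm up from the box origin. Axes as the box; the hinge axis is y.
- lid (a joint): Angle of the steel lid (rad): 0 = shut, home on a rigid stop; 1.57 = upright; starts at 1.3 to 1.6. Plate 145 x 204 x 3 mm, about 0.4 kg. Stiff hinge: moving it takes 4 to 5 N at the eye when upright, 2 to 3 N near home; it stays wherever it is left. Its seal beds only if the lid is held home with well over 10 N at the eye (14 N is right, over 20 N too much).
- eye (a point): Centre of the round eye on the middle of the lid's free edge, 170 mm from the hinge axis. Its hole, 16 to 17 mm across, runs along the box's y, open both sides; bar 6 mm thick, 29 mm outside. At lid angle q the eye is at hinge + 170 mm x (-cos q along box x, + sin q up). Axes turn with the lid: y is the hinge axis, x points to the hinge.
- pole_grip (a point): Centre of the hook pole's wooden grip block, 46 (x) x 26 (y) x 48 (z) mm; pole 0.3 kg, loose; x points to the hook end, z up. Take it from above across its 46 mm, fingers before and behind along x (across 26 mm it twists under load). Below it lies a bar 140 x 16 x 16 mm, top 24 mm below here; a 7 mm rod runs on, 32 mm below here, to x = 145 mm, then bends square to +y.
- hook_pin (a point): Middle of the pole's bent tip (pin), at (145, 20, -32) mm from pole_grip, same axes. The pin is 7 mm thick along the pole's y; its free end is 19.5 mm further in +y. To hook the lid, hold the pole level with its x along the box's x and move the pin in the box's +y until this point is in the middle of the eye.
- rest_seat (a point): Where pole_grip is when the pole lies in its rest, 85 mm above the table (it starts within 8 mm of here along x). The rest is fixed: two saddles 14 mm thick at x = +-57 mm carry the bar at 45 mm; flared side lips up to 58 mm high leave 3 mm of play each side. x points to where the hook end lies.
- t_bolt: Bystander: rusty T-bolt, 97 mm long, 34 mm head, lying on the table; origin at its underside. Leave alone.
- parallel: Bystander: dark oxide parallel bar 150 x 12 x 30 mm standing on its narrow face; origin at its underside. Leave alone.
- clamp_arm: Bystander: green swing clamp arm about 120 mm long, 30 mm high; origin at its underside. Leave alone.
- dial_indicator: Bystander: chrome dial indicator, 56 mm dial lying face up, 22 mm thick, stem 70 mm; origin at its underside. Leave alone.
Things that resemble listed ones, but are neither listed nor needed, are in the scene too. What is shaped like the part that bears rest_seat but green or orange is not meant.

How it is judged (in metres and radians):
On the way, in this order (a step that is already met when the one before it is completed fails the run):
1. the pole's pin is through the eye while the lid still stands open (distance between hook_pin and eye below 0.014 m and value of joint lid above 1.1 rad), for 0.1 s.
2. the lid is on its way down with the pin still in the eye (distance between hook_pin and eye below 0.016 m and value of joint lid between 0.3 and 0.8 rad).
3. the lid is held fully home by the pin in the eye with a pull of over 10 N (distance between hook_pin and eye below 0.016 m and value of joint lid below 0.015 rad and contact force between hook_pole and parts_box above 10 N), for 0.4 s.
At the end, for the whole second after the job is handed in: The lid is home (angle under 0.015 rad); the pole lies still in its rest the way it was: its grip centre within 20 mm of the seat point and not more than 4 mm above it, upright within 0.08 rad, hook end to the same side (value of joint lid below 0.015 rad and distance between pole_grip and rest_seat below 0.02 m and z of pole_grip in the frame of rest_seat below 0.004 m and x of hook_pin in the frame of rest_seat above 0.11 m and angle between pole_grip's own z axis and vertical below 0.08 rad and linear speed of hook_pole below 0.02 m/s); the robot touches nothing.
It fails at once if the pole loads box or lid with more than 20 N (contact force between hook_pole and parts_box above 20 N).
It fails at once if gripper or arm touches the box or lid (contact force between any of the arm, the fingers and parts_box above 1 N).
It fails at once if the lid slams (velocity of joint lid below -1.5 rad/s).
It fails at once if a bystander is moved by more than 20 mm (distance of any of t_bolt, parallel, clamp_arm, dial_indicator from where it was at the start of the episode above 0.02 m).
It also fails if it takes over 72 s, if anything falls off the work surface, if the arm or the gripper's body presses on something with over 40 N, if the wrist force passes 120 N, or if a joint passes its speed limit or range.

ROBOT

A 7-joint arm with a two-finger parallel gripper is mounted at the origin on the work surface. World frame = base frame: x ahead of the robot, y to its left, z up, the work surface at z = 0. Lengths are in mm, angles in rad, forces in N, time in s.
With the tool pointing down it reaches from about 425 to 875 mm from the base axis. Payload 4.7 kg.
Tool frame: the origin (TCP) lies midway between the tips of the shut fingers; the grasp point (between the pads) lies 19 mm behind it (ctrl.pinch_z is the distance from the TCP to the grasp point, in mm); z points along the fingers, x is the direction in which the jaws open and shut, and the axes are right-handed (so a half turn about z gives the same grasp; the last joint's range is limited). The gripper opens to 85 mm and grips with 20 to 120 N. Pads are 22 mm wide; open, the fingers measure 114 mm over their backs; the gripper's body (76 mm by 85 mm) begins 54 mm behind the grasp point. The pads swing forward as they close: fully open they stand 13 mm farther back than shut.
Start: joints at [1.359, 0.321, -0.07, 1.45, 0.023, 1.371, -0.057], TCP at [145.504, -633.525, 231.349] pointing down, gripper open.
Joint ranges: [-2.86, 2.86], [-0.3, 2.09], [-1.38, 1.24], [0.06, 2.45], [-1.56, 4.7], [0.09, 2.05], [-2.69, 2.69]. Speed limits (rad/s): [2.57, 2.57, 3.14, 3.14, 3.14, 3.14, 3.14].

INTERFACE

Orientations are given as [roll, pitch, yaw] about the fixed x, y, z axes, in that order (R = Rz(yaw) Ry(pitch) Rx(roll)).
In Python, from bench import ctrl gives the robot as it stands. Calls block until the motion is done:
- ctrl.move_to(position, orientation): joint-space move of the TCP to a pose.
- ctrl.move_straight(position, rotation=None, rate=150, stop_force=None): straight line of the TCP; rotation=None keeps the orientation; rate is the mean speed in mm/s. With stop_force (N) it stops when the force on the tool has changed by that much, and returns True; else False.
- ctrl.move_joints(angles): joint-space move.
- ctrl.gripper_to(opening, strength=None): finger opening in mm; strength is the grip in N (None keeps the last); returns when the fingers have stopped.
- ctrl.pause(seconds).
- ctrl.inverse_kinematics(position, orientation): joint angles nearest the present ones, or None.
- ctrl.get_state(): the state.
- ctrl.grab_frame(name): name is "scene" or "side" or "wrist"; returns (picture, depth): 384x512x3 uint8, red, green, blue; 384x512 float32, mm along the optical axis (not along the pixel's ray), 0 where there is no reading.
- ctrl.get_calibration(name): a dict with "mtx" (3x3 intrinsics, pixels), "camera_from_world" (4x4, takes a point from world to camera coordinates). Camera axes: x right, y down, z forward; pixel columns grow to the right and rows downward; lengths in mm; the calibration is good to about 2 mm. A picture is of the moment at which its call begins: read the wrist's pose just before it. get_calibration takes no time and is no camera call; for the wrist camera it gives the pose at the moment of the call.
A pose or a line that the arm cannot do raises ctrl.IKError and nothing moves.
- ctrl.sign_off(): hands the job in, once; it reports no verdict.
Trained networks look in the newest picture that a camera, given by its name, has taken for a name from the list of things; names that differ only in an ending like _2 or _b are one class to them, and where a whole thing is asked for, a point or a joint stands for the part that bears it (a point fixed in the world has none). Each returns a list of dicts, best first, with "conf" (0 to 1); they miss things now and then, are a little off and sometimes report something else, mostly with a low value. They report only what shows in the picture. A call takes as long as a camera call. They do not tell look-alikes from the thing itself.
- ctrl.trace(camera, name): "region" (384x512 bool, what is visible of it) and "point" ([column, row] in pixels, amid what is visible of it).
The state is a dict: "clock": time; "q": joint angles; "qd": joint speeds; "joint_torque": joint torques, N m; "tool_pos": TCP position; "ee_rot": TCP orientation; "ft_force": force on the tool from outside, world axes, zero at the start; "ft_torque": the same for the moment, N m; "finger_gap": finger opening in mm.
Only numpy, scipy, OpenCV 4.12 (cv2) and the standard library are available. Lean on these libraries where they do the work, as an engineer would, in place of code of your own. Each camera call takes 0.05 s, during which the arm holds its last target.

## Working session

There is one attempt and no reset: what is moved stays moved. The work goes in short steps, each a Python script; the robot and the scene stay as the last script left them, time stands still between calls to the robot, and variables do not carry over. Pictures are saved under pics/ and viewed, and the job is handed in when it is done.

```bash
ls; mkdir -p pics; python3 - <<'E'
from bench import ctrl
import cv2,numpy as np
for n in ["scene","side","wrist"]:
    c=ctrl.get_calibration(n)
    im,d=ctrl.grab_frame(n)
    cv2.imwrite(f"pics/a_{n}.png",im[:,:,::-1]); np.savez(f"a_{n}.npz",im=im,d=d,K=c["mtx"],T=c["camera_from_world"])
    print(n,np.round(c["mtx"],1).tolist(),np.round(c["camera_from_world"],3).tolist())
print(ctrl.get_state())
E
```

```text
pics
scene [[444.0, 0.0, 249.5], [0.0, 444.0, 198.3], [0.0, 0.0, 1.0]] [[0.25, 0.968, -0.012, -10.185], [0.749, -0.201, -0.632, -372.0], [-0.614, 0.149, -0.775, 1553.836], [0.0, 0.0, 0.0, 1.0]]
side [[482.2, 0.0, 252.9], [0.0, 482.2, 197.5], [0.0, 0.0, 1.0]] [[-0.956, -0.293, -0.026, 480.966], [-0.121, 0.473, -0.872, 206.34], [0.268, -0.831, -0.488, 829.789], [0.0, 0.0, 0.0, 1.0]]
wrist [[342.9, 0.0, 256.4], [0.0, 342.9, 192.5], [0.0, 0.0, 1.0]] [[0.224, -0.975, -0.0, -650.756], [-0.936, -0.215, 0.28, -35.906], [-0.273, -0.062, -0.96, 380.17], [0.0, 0.0, 0.0, 1.0]]
{'clock': 0.15, 'q': array([ 1.35906555,  0.32167577, -0.07007978,  1.45142399,  0.02260547,
        1.37078487, -0.05689497]), 'qd': array([ 0.00171835, -0.00164708, -0.00024062, -0.00357316,  0.00083036,
       -0.00027316,  0.00098218]), 'joint_torque': array([-1.00038103e-04, -4.94094729e+01, -3.82889193e-01, -3.14684844e+01,
        1.29565783e-02,  8.24534276e-03,  1.53740172e-05]), 'tool_pos': array([ 145.40313512, -633.10274609,  230.44507149]), 'ee_rot': array([ 3.14149899e+00,  1.50259128e-03, -1.34493920e+00]), 'ft_force': array([-1.15907046,  0.20997827,  0.48711764]), 'ft_torque': array([-0.0235746 , -0.01515157,  0.05992432]), 'finger_gap': 85.35054012642605}
```

View pics/a_scene.png

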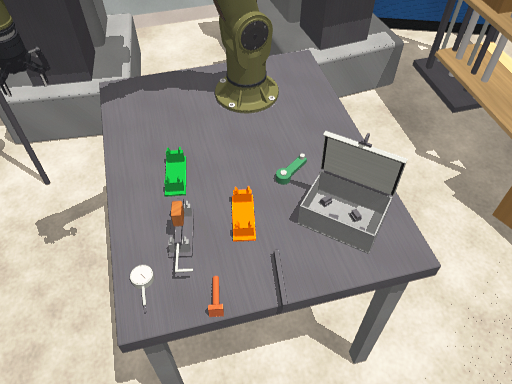

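View pics/a_side.png

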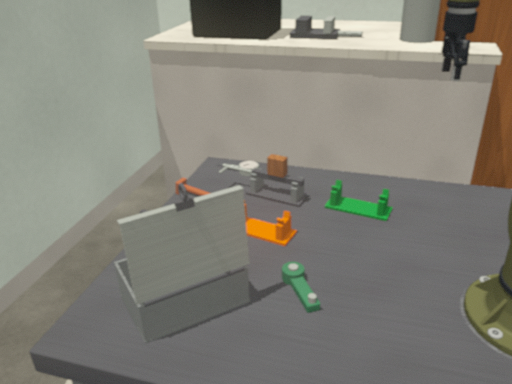

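View pics/a_wrist.png

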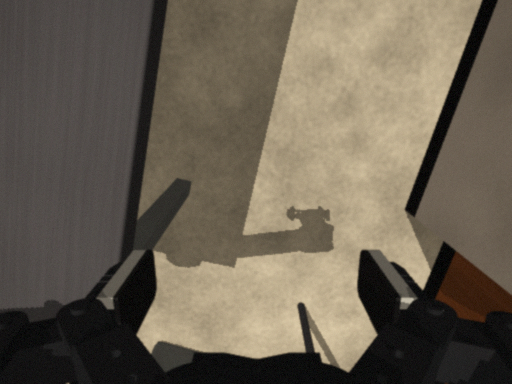

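```bash
cat > h.py <<'E'
import numpy as np,cv2
def load(n,tag='a'):
    z=np.load(f"{tag}_{n}.npz"); return z['im'],z['d'],z['K'],z['T']
def cloud(im,d,K,T):
    v,u=np.mgrid[0:d.shape[0],0:d.shape[1]]
    p=np.stack([(u-K[0,2])/K[0,0]*d,(v-K[1,2])/K[1,1]*d,d],-1)
    R=T[:3,:3];t=T[:3,3]
    w=(p-t)@R
    w[d<=0]=np.nan
    return w
def proj(P,K,T):
    P=np.atleast_2d(P);c=P@T[:3,:3].T+T[:3,3];return (c/c[:,2:])@K.T
E
python3 - <<'E'
from h import *
from bench import ctrl
for n in ["scene","side"]:
    im,d,K,T=load(n)
    w=cloud(im,d,K,T)
    for nm in ["parts_box","lid","eye","pole_grip","hook_pin","rest_seat","t_bolt","parallel","clamp_arm","dial_indicator"]:
        for r in ctrl.trace(n,nm)[:3]:
            m=r["region"]; q=w[m]; q=q[~np.isnan(q[:,0])]
            if len(q)==0: continue
            u,v=np.round(r["point"]).astype(int)
            print(n,nm,round(r["conf"],2),np.round(r["point"]),m.sum(),"pt",np.round(w[v,u]),"lo",np.round(np.percentile(q,3,axis=0)),"hi",np.round(np.percentile(q,97,axis=0)))
    print("table z", np.nanmedian(w[250 if n=="scene" else 330,100 if 0 else 200:215,2]))
E
```

```text
scene parts_box 0.8 [350. 192.] 8105 pt [550. 151.  42.] lo [497.  13.   3.] hi [704. 220. 230.]
scene parts_box 0.17 [364. 164.] 3461 pt [564. 161. 163.] lo [493.  84.  82.] hi [626. 224. 231.]
scene eye 0.94 [360. 166.] 3459 pt [557. 156. 150.] lo [492.  84.  83.] hi [626. 223. 232.]
scene pole_grip 0.93 [180. 223.] 604 pt [ 561. -312.   78.] lo [ 476. -340.   12.] hi [ 683. -297.  111.]
scene pole_grip 0.34 [293. 173.] 414 pt [412.  36.   5.] lo [371. -18.   5.] hi [443.  79.  30.]
scene hook_pin 0.78 [179. 226.] 651 pt [ 558. -316.   62.] lo [ 478. -340.    0.] hi [ 683. -298.  111.]
scene hook_pin 0.29 [187. 236.] 744 pt [ 554. -301.    7.] lo [ 485. -350.    4.] hi [ 611. -278.   56.]
scene rest_seat 0.92 [186. 237.] 787 pt [ 554. -305.    4.] lo [ 483. -349.    2.] hi [ 611. -276.   58.]
scene rest_seat 0.92 [244. 214.] 1155 pt [ 525. -140.   10.] lo [ 470. -180.    3.] hi [ 602. -113.   54.]
scene rest_seat 0.63 [176. 170.] 928 pt [ 313. -294.    8.] lo [ 272. -332.    4.] hi [ 403. -267.   56.]
scene t_bolt 0.62 [219. 303.] 346 pt [ 757. -259.   -2.] lo [ 702. -287.    4.] h
[... 911 characters left out ...]
 lo [ 473. -333.   47.] hi [ 673. -291.  109.]
side rest_seat 0.7 [273. 229.] 1030 pt [ 500. -144.    8.] lo [ 459. -171.    1.] hi [ 561. -101.   53.]
side rest_seat 0.69 [272. 194.] 1030 pt [ 545. -301.    8.] lo [ 467. -341.    1.] hi [ 604. -271.   49.]
side rest_seat 0.62 [355. 204.] 1189 pt [ 337. -303.    7.] lo [ 262. -325.    2.] hi [ 398. -259.   55.]
side t_bolt 0.51 [190. 189.] 203 pt [ 749. -255.   19.] lo [ 710. -278.    6.] hi [ 791. -248.   35.]
side clamp_arm 0.74 [297. 284.] 1012 pt [404.  41.  18.] lo [361. -10.  -0.] hi [439.  90.  30.]
side dial_indicator 0.49 [248. 166.] 169 pt [ 644. -414.   23.] lo [ 621. -445.    3.] hi [ 672. -396.   25.]
table z -0.5918136702957819
```

```bash
python3 - <<'E'
from h import *
for n,(x0,y0,x1,y1) in {"scene":(270,110,430,270)}.items():
    im=load(n)[0]; cv2.imwrite("pics/b1.png",cv2.resize(im[y0:y1,x0:x1,::-1],None,fx=3.7,fy=3.7,interpolation=cv2.INTER_CUBIC))
    cv2.imwrite("pics/b2.png",cv2.resize(im[180:330,110:270,::-1],None,fx=3.9,fy=3.9,interpolation=cv2.INTER_CUBIC))
im=load("side")[0]; cv2.imwrite("pics/b3.png",cv2.resize(im[140:340,100:330,::-1],None,fx=3,fy=3,interpolation=cv2.INTER_CUBIC))
E
```

```text
(no output)
```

View pics/b1.png

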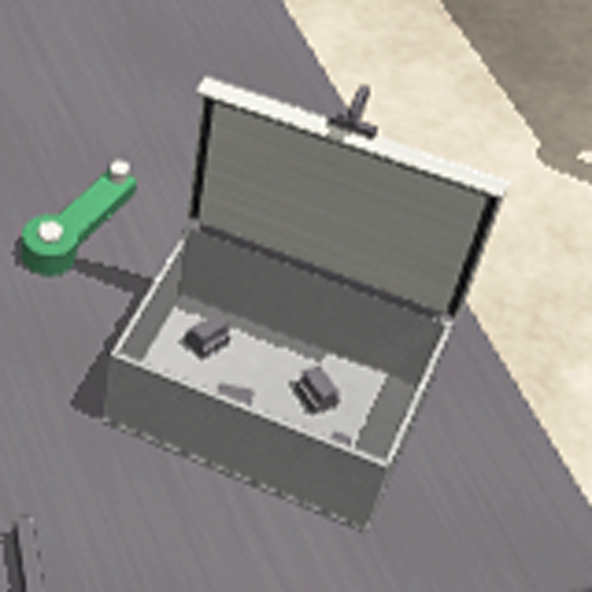

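View pics/b2.png

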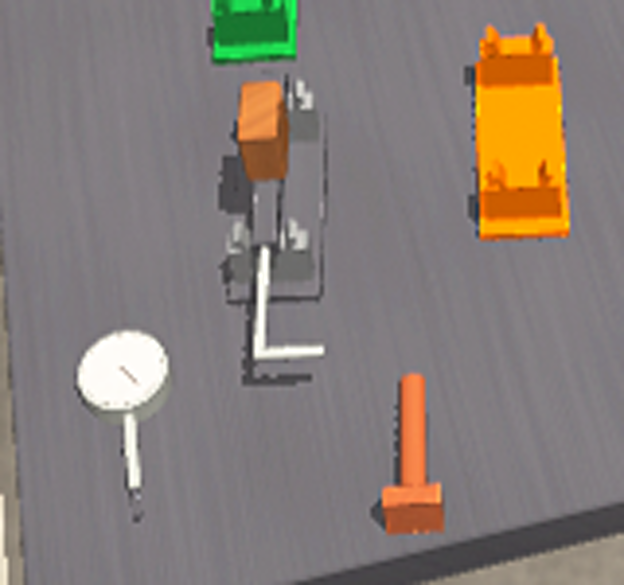

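View pics/b3.png

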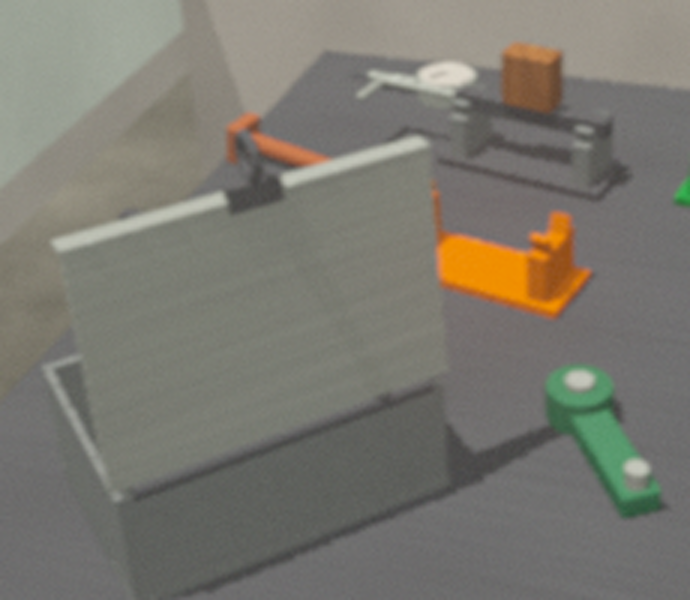

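```bash
cat > fitbox.py <<'E'
from h import *
from scipy.optimize import least_squares
def sdbox(p,c,h):
    q=np.abs(p-c)-h
    return np.linalg.norm(np.maximum(q,0),axis=1)+np.minimum(q.max(1),0)
def tobox(P,par):
    c,s=np.cos(par[2]),np.sin(par[2]); d=P-np.array([par[0],par[1],0])
    return np.stack([c*d[:,0]+s*d[:,1],-s*d[:,0]+c*d[:,1],d[:,2]],1)
def dist(par,P):
    b=tobox(P,par); q=par[3]
    ds=[sdbox(b,np.array(c),np.array(h)) for c,h in [((-69,0,40),(1,100,40)),((69,0,40),(1,100,40)),((0,-99,40),(70,1,40)),((0,99,40),(70,1,40)),((0,0,1.5),(70,100,1.5))]]
    l=b-np.array([70,0,82]); u=-l[:,0]*np.cos(q)+l[:,2]*np.sin(q); n=l[:,0]*np.sin(q)+l[:,2]*np.cos(q)
    L=np.stack([u,l[:,1],n],1)
    ds.append(sdbox(L,np.array([72.5,0,1.5]),np.array([72.5,102,1.5])))
    return np.abs(np.array(ds)).min(0)
def world(par,b):
    c,s=np.cos(par[2]),np.sin(par[2]); b=np.atleast_2d(b)
    return np.stack([par[0]+c*b[:,0]-s*b[:,1],par[1]+s*b[:,0]+c*b[:,1],b[:,2]],1)
def eye(par): return world(par,[70-170*np.cos(par[3]),0,82+170*np.sin(par[3])])[0]
E
python3 - <<'E'
from fitbox import *
Ps=[]
for n,(x0,y0,x1,y1) in {"scene":(290,125,415,255),"side":(105,180,265,335)}.items():
    im,d,K,T=load(n); w=cloud(im,d,K,T)[y0:y1,x0:x1].reshape(-1,3)
    w=w[~np.isnan(w[:,0])]; w=w[(w[:,2]>12)&(w[:,0]>470)&(w[:,0]<740)&(w[:,1]>-10)&(w[:,1]<260)]
    Ps.append(w); print(n,len(w))
for sel in (Ps[:1],Ps[1:],Ps):
    P=np.vstack(sel); par=np.array([600,120,2.37,1.45])
    for it in range(2):
        r=least_squares(dist,par,args=(P,),loss='soft_l1',f_scale=2); par=r.x
    dd=dist(par,P); print(np.round(par,3),"resid med",np.median(dd),np.percentile(dd,90)); print("eye",eye(par))
np.save("box.npy",par)
for n in("scene","side"):
    im,d,K,T=load(n)
    b=[(x,y,z) for z in(0,80) for x in(-70,70) for y in(-100,100)]
    pts=proj(np.vstack([world(par,b),eye(par)]),K,T)
    q=cv2.resize(im[:,:,::-1],None,fx=3,fy=3)
    for p in pts: cv2.circle(q,(int(p[0]*3+1),int(p[1]*3+1)),3,(0,0,255),1)
    x,y=(800,320) if n=="scene" else (280,480)
    cv2.imwrite(f"pics/c_{n}.png",q[y:y+540,x:x+540])
E
```

```text
scene 6560
side 14768
[606.089 111.281   2.388   1.466] resid med 0.9383451123412314 4.2240026791069685
eye [568.00735514 147.04324972 251.06985251]
[603.154 116.079   2.389   1.465] resid med 0.7302366103055804 1.5119003200152303
eye [565.17645787 151.61667687 251.04559381]
[603.827 113.212   2.389   1.476] resid med 1.0650730060885314 3.8772357166786593
eye [564.42795399 150.09161592 251.24223767]
```

View pics/c_scene.png

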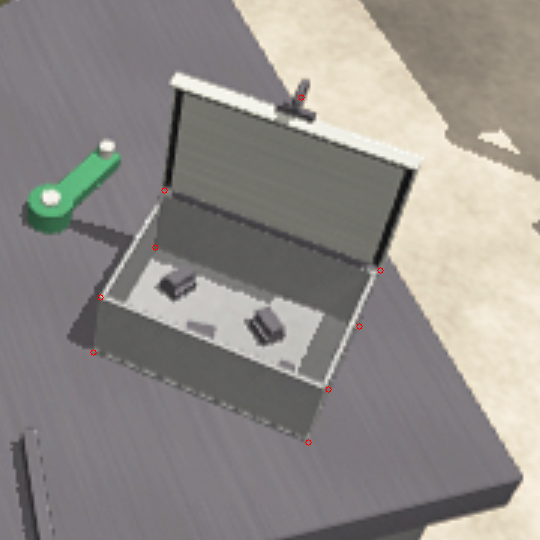

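View pics/c_side.png

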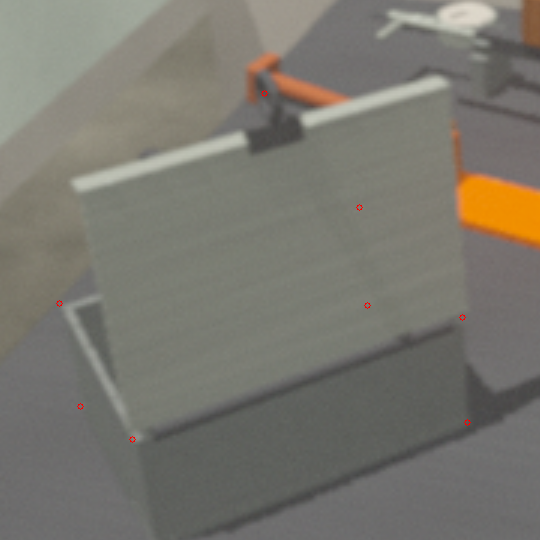

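```bash
python3 - <<'E'
from h import *
from bench import ctrl
from scipy.spatial.transform import Rotation as Ro
st=ctrl.get_state(); T=ctrl.get_calibration("wrist")["camera_from_world"]
W=np.eye(4);W[:3,:3]=Ro.from_euler('xyz',st['ee_rot']).as_matrix();W[:3,3]=st['tool_pos']
print("tool->cam inverse (cam in tool)",np.round(np.linalg.inv(W)@np.linalg.inv(T),3),st['clock'])
# pole
im,d,K,T=load("scene"); w=cloud(im,d,K,T)[195:300,160:200].reshape(-1,3)
a=w[(w[:,2]>100)&(w[:,2]<125)]; print("grip top",len(a),a.mean(0),a.min(0),a.max(0)); print(cv2.minAreaRect(a[:,:2].astype(np.float32)))
im,d,K,T=load("side"); w2=cloud(im,d,K,T)[145:205,210:310].reshape(-1,3)
a=w2[(w2[:,2]>104)&(w2[:,2]<125)]; print("side grip top",len(a),a.mean(0),a.min(0),a.max(0));print(cv2.minAreaRect(a[:,:2].astype(np.float32)))
for ww in(w,w2):
    b=ww[(ww[:,2]>44)&(ww[:,2]<62)&(ww[:,0]>612)&(ww[:,0]<670)]; print("rod",len(b),np.polyfit(b[:,0],b[:,1],1),b.mean(0))
E
```

```text
tool->cam inverse (cam in tool) [[ 1.00000e+00 -0.00000e+00  1.00000e-03  1.15500e+00]
 [-0.00000e+00  9.60000e-01  2.80000e-01 -7.21740e+01]
 [-1.00000e-03 -2.80000e-01  9.60000e-01 -1.44399e+02]
 [ 0.00000e+00  0.00000e+00  0.00000e+00  1.00000e+00]] 1.15
grip top 180 [ 539.35516399 -313.87315554  108.14158835] [ 511.69499467 -329.68790727  100.1700738 ] [ 560.33676922 -298.21180971  112.69469213]
((536.1808471679688, -313.7588195800781), (25.22182846069336, 47.07261276245117), 80.59600067138672)
side grip top 104 [ 533.5780743  -306.79929993  107.60825264] [ 511.75881165 -326.28416175  104.05396503] [ 558.43519828 -292.08655701  110.18239228]
((534.1253051757812, -308.0273742675781), (28.494476318359375, 46.20317077636719), 73.64006805419922)
rod 62 [  -0.21162699 -199.58830984] [ 642.02804156 -335.45877068   55.39106683]
rod 53 [  -0.20929963 -196.10090755] [ 640.39064297 -330.13443431   53.7308158 ]
```

```bash
python3 - <<'E'
from bench import ctrl
import numpy as np
par=np.load("box.npy")
P=[("look",[535,-312,230],-.21),("grasp",[535,-312,66],-.21),("lift",[535,-312,320],-.21),("stand",[716,99,264],2.389),("hook",[685,66,264],2.389),("home",[797,-39,95],2.389),("boxlook",[565,150,420],2.389),("boxlook2",[640,100,420],2.389)]
for opt in (0,np.pi):
    for n,p,y in P:
        yy=(y+opt+np.pi)%(2*np.pi)-np.pi
        q=ctrl.inverse_kinematics(p,[np.pi,0,yy]); print(opt>0,n,None if q is None else np.round(q,2))
E
```

```text
False look [ 0.92  0.3  -0.54  1.52  0.16  1.37  0.16]
False grasp [ 0.93  0.44 -0.55  1.7   0.26  1.08  0.09]
False lift [ 0.92  0.27 -0.54  1.37  0.14  1.53  0.18]
False stand [ 0.47  0.74 -1.18  1.16  0.67  1.64  1.85]
False hook [ 0.58  0.66 -1.18  1.26  0.6   1.59  1.89]
False home [ 0.59  1.02 -1.19  1.12  0.92  1.51  1.99]
False boxlook [ 0.57  0.34 -1.18  1.24  0.32  1.75  1.86]
False boxlook2 [ 0.5   0.52 -1.18  1.07  0.5   1.83  1.9 ]
True look [-0.33  0.4   1.07  1.56 -0.36  1.39 -2.59]
True grasp [-0.32  0.61  1.07  1.74 -0.59  1.15 -2.42]
True lift [-0.32  0.35  1.07  1.42 -0.31  1.55 -2.63]
True stand [ 0.45  0.7  -1.12  1.16  0.62  1.62 -1.27]
True hook [ 0.54  0.61 -1.08  1.27  0.52  1.56 -1.21]
True home [ 0.4   0.82 -0.7   1.13  0.5   1.36 -0.99]
True boxlook [ 0.04  0.19 -0.41  1.26  0.07  1.71 -1.11]
True boxlook2 [ 0.52  0.54 -1.24  1.07  0.53  1.84 -1.26]
```

```bash
cat > snap.py <<'E'
from bench import ctrl
import cv2,numpy as np
def snap(n,tag):
    c=ctrl.get_calibration(n); im,d=ctrl.grab_frame(n)
    cv2.imwrite(f"pics/{tag}_{n}.png",im[:,:,::-1]); np.savez(f"{tag}_{n}.npz",im=im,d=d,K=c["mtx"],T=c["camera_from_world"])
E
python3 - <<'E'
from snap import *
pi=np.pi
ctrl.move_to([580,-320,230],[pi,0,-.21]); ctrl.pause(.2); print(ctrl.get_state()['clock'])
snap("wrist","p1")
ctrl.move_to([560,150,420],[pi,0,2.389]); ctrl.pause(.2);print(ctrl.get_state()['clock'])
snap("wrist","p2"); 
E
```

```text
3.2833
5.375
```

View pics/p1_wrist.png

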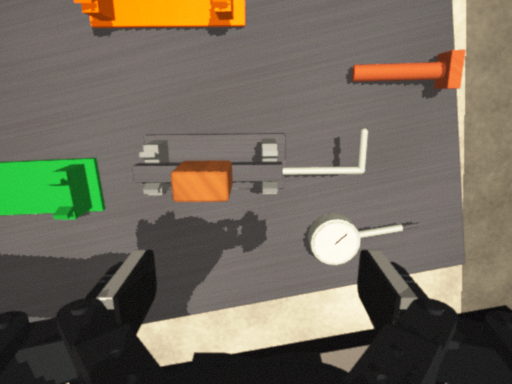

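View pics/p2_wrist.png

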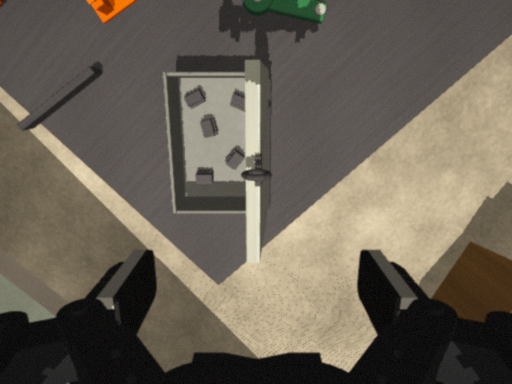

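```bash
python3 - <<'E'
from h import *
im=load("wrist","p1")[0]; cv2.imwrite("pics/p1c.png",cv2.resize(im[115:215,125:385,::-1],None,fx=3,fy=3,interpolation=cv2.INTER_NEAREST))
im=load("wrist","p2")[0]; cv2.imwrite("pics/p2c.png",cv2.resize(im[50:270,155:285,::-1],None,fx=2.7,fy=2.7,interpolation=cv2.INTER_NEAREST))
im,d,K,T=load("wrist","p1"); w=cloud(im,d,K,T); np.set_printoptions(suppress=True,precision=1)
g=w[155:210,165:240].reshape(-1,3); a=g[(g[:,2]>104)&(g[:,2]<114)]; print("top",len(a),a.mean(0),cv2.minAreaRect(a[:,:2].astype(np.float32)))
b=w[160:180,295:355].reshape(-1,3); b=b[(b[:,2]>45)&(b[:,2]<62)]; print("rod",len(b),b.mean(0),np.round(np.polyfit(b[:,0],b[:,1],1),3))
b=w[133:163,350:380].reshape(-1,3); b=b[(b[:,2]>45)&(b[:,2]<62)]; print("pin",len(b),b.mean(0),np.round(np.polyfit(b[:,1],b[:,0],1),3))
b=w[150:200,130:300].reshape(-1,3); b=b[(b[:,2]>58)&(b[:,2]<64)]; print("bar",len(b),b.mean(0),cv2.minAreaRect(b[:,:2].astype(np.float32)))
b=w[125:200,130:300].reshape(-1,3); b=b[(b[:,2]>3)&(b[:,2]<12)]; print("base",len(b),b.mean(0),np.median(b[:,2]),cv2.minAreaRect(b[:,:2].astype(np.float32)))
print("table",np.nanmedian(w[220:235,40:100,2]))
from fitbox import *
im,d,K,T=load("wrist","p2"); w=cloud(im,d,K,T)
P=w[55:268,160:275].reshape(-1,3);P=P[(P[:,2]>12)&(P[:,2]<231)]
par=np.load("box.npy")
np.set_printoptions(suppress=True,precision=3)
for it in range(2): par=least_squares(dist,par,args=(P,),loss='soft_l1',f_scale=2).x
dd=dist(par,P); print(len(P),par,np.median(dd),np.percentile(dd,90),"eye",eye(par)); np.save("boxw.npy",par)
print("proj eye",proj(eye(par),K,T)); 
e=w[160:190,235:280].reshape(-1,3); e=e[e[:,2]>234]; print("eye pts",len(e),e.mean(0),e.max(0),"box",tobox(e,par).mean(0),tobox(e,par).min(0),tobox(e,par).max(0))
E
```

```text
top 1828 [ 536.7 -312.8  110.3] ((536.0016479492188, -313.50177001953125), (26.065401077270508, 46.03444290161133), 77.3837661743164)
rod 433 [ 642.9 -335.2   57.7] [  -0.2 -206.8]
pin 234 [ 681.4 -321.6   57.7] [  0.2 743.9]
bar 1887 [ 540.6 -314.3   61.9] ((543.5447998046875, -315.656982421875), (40.14591598510742, 155.94993591308594), 78.26720428466797)
base 3609 [ 547.7 -303.7    9.3] 9.686230220011678 ((534.2869873046875, -316.177734375), (82.80469512939453, 190.07208251953125), 77.80059051513672)
table 1.5422497369207195
6559 [600.134 111.612   2.387   1.442] 1.1461552135145805 23.008584934485476 eye [565.025 144.649 250.598]
proj eye [[251.398 171.64    1.   ]]
eye pts 401 [562.56  148.926 253.588] [574.446 162.487 268.666] box [ 52.935  -1.426 253.588] [ 38.573 -17.255 234.515] [ 66.414   8.965 268.666]
```

View pics/p2c.png

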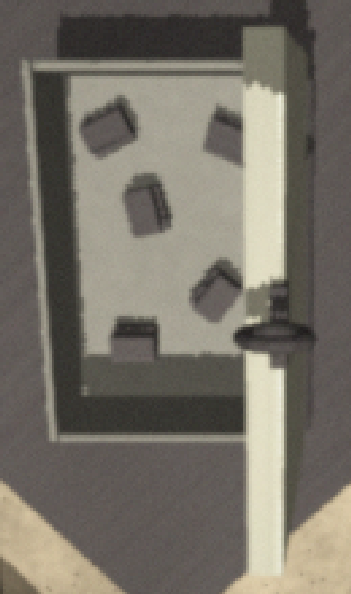

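View pics/p1c.png

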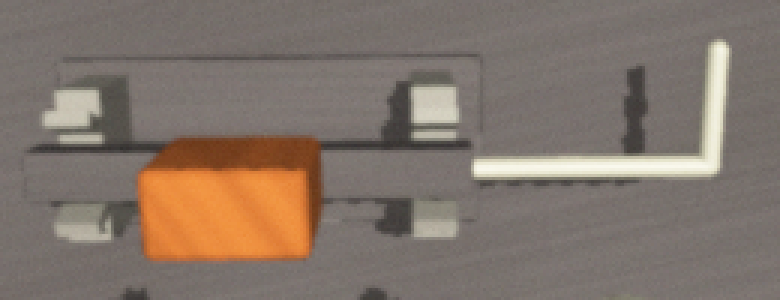

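```bash
python3 - <<'E'
from snap import *
from h import *
import json
pi=np.pi
im,d,K,T=load("wrist","p2")
for z in (250,252,254):
    r=np.linalg.inv(K)@np.array([256.7,174.8,1]); R=T[:3,:3]; C=-R.T@T[:3,3]; dr=R.T@r; print(z,C+dr*(z-C[2])/dr[2])
w=cloud(im,d,K,T); e=w[160:190,235:280].reshape(-1,3); e=e[e[:,2]>256]; print(len(e),e.mean(0))
ctrl.move_to([535.5,-312.5,190],[pi,0,-.207])
ctrl.move_straight([535.5,-312.5,66],rate=120)
s=ctrl.get_state(); print(s['tool_pos'],s['ee_rot'],s['clock'])
f0=s['ft_force']
ctrl.gripper_to(40,strength=110)
s=ctrl.get_state(); print(s['tool_pos'],s['ee_rot'],s['clock'],s['finger_gap'],s['ft_force']-f0)
snap("side","g1")
E
```

```text
250 [563.58240102 150.3604766  250.        ]
252 [563.25656649 150.01515356 252.        ]
254 [562.93073196 149.66983051 254.        ]
198 [562.63160082 148.78973659 263.97074978]
[ 536.24003931 -312.70260623   66.93412911] [ 3.14108412e+00 -1.57283099e-03 -2.06890950e-01] 8.4833
[ 535.94208549 -312.77412433   66.76993186] [ 3.14095089e+00 -1.01511873e-03 -2.07031729e-01] 8.9333 45.282906166508035 [0.3100421  0.18931423 4.55038467]
```

View pics/g1_side.png

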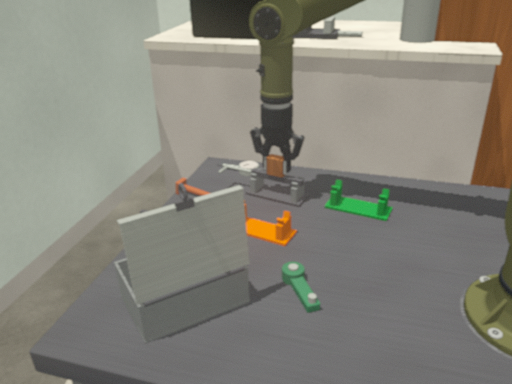

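```bash
cat > geo.py <<'E'
import numpy as np
pi=np.pi
YAW=2.388
bx=np.array([np.cos(YAW),np.sin(YAW),0]); by=np.array([-np.sin(YAW),np.cos(YAW),0])
EYE=np.array([564,150,251.5])
OFF=np.array([145,20,-13.])  # pin in tool-at-pole axes: TCP is 19 below grip centre
def tcp(pin): return np.asarray(pin)-OFF[0]*bx-OFF[1]*by-np.array([0,0,OFF[2]])
def pin_of(t): return np.asarray(t)+OFF[0]*bx+OFF[1]*by+np.array([0,0,OFF[2]])
E
python3 - <<'E'
from snap import *
from geo import *
ctrl.move_straight([535.5,-312.5,200],rate=120)
ctrl.move_straight([535.5,-312.5,330],rate=200)
ctrl.move_to([650,-110,345],[pi,0,1.09])
p=EYE-60*by+[0,0,60]
ctrl.move_to(tcp(p),[pi,0,YAW])
ctrl.move_straight(tcp(EYE-60*by),rate=120)
ctrl.pause(.3)
s=ctrl.get_state(); print(s['tool_pos'],tcp(EYE-60*by),s['ee_rot'],s['clock'],s['finger_gap'],s['ft_force'],s['ft_torque'])
for n in("scene","side","wrist"): snap(n,"s1")
from h import *
im=load("scene","s1")[0]; cv2.imwrite("pics/s1a.png",cv2.resize(im[90:260,300:470,::-1],None,fx=3.5,fy=3.5,interpolation=cv2.INTER_NEAREST))
im=load("side","s1")[0]; cv2.imwrite("pics/s1b.png",cv2.resize(im[120:270,90:290,::-1],None,fx=3.9,fy=3.9,interpolation=cv2.INTER_NEAREST))
E
```

```text
[724.62118011 109.46887402 265.26769327] [724.48015753 109.12067712 264.5       ] [3.14071073e+00 5.02562171e-04 2.38810331e+00] 13.85 44.875816019431525 [ 0.46575819  0.02076373 -2.63656661] [ 0.02885144 -0.0061971  -0.03548905]
```

View pics/s1a.png

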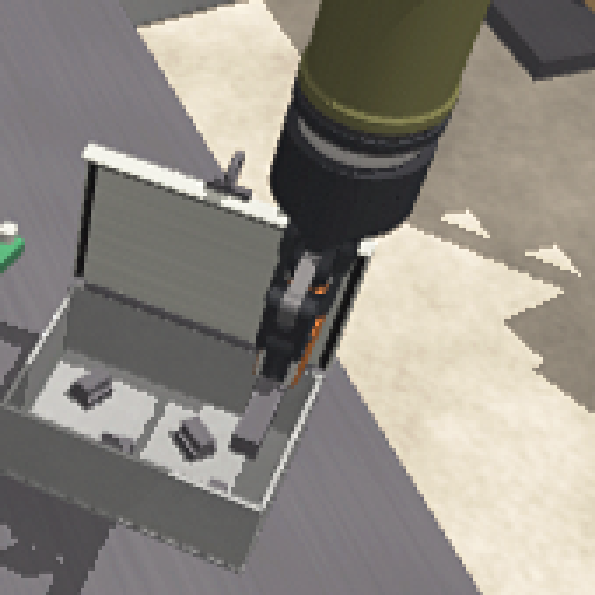

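View pics/s1b.png

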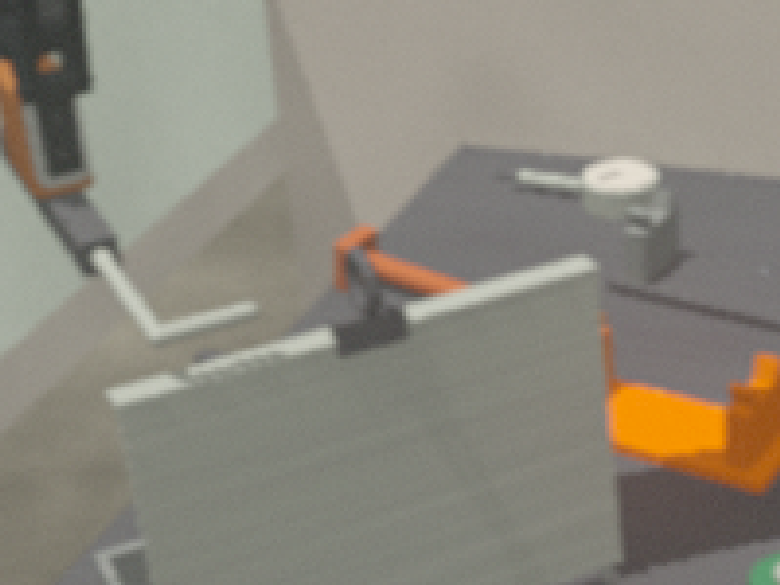

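View pics/s1_wrist.png

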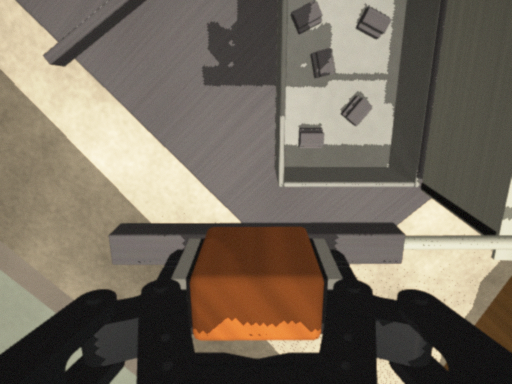

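```bash
python3 - <<'E'
from h import *
from geo import *
np.set_printoptions(suppress=True,precision=1,linewidth=150)
B=np.array([bx,by,[0,0,1]])
for tag,n in (("s1","side"),("s1","scene"),("a","side")):
    im,d,K,T=load(n,tag); w=cloud(im,d,K,T)
    print(tag,n,"expected eye px",proj(EYE,K,T)[:,:2],"pin tips px",proj([EYE-60*by+19.5*by,EYE-80*by],K,T)[:,:2].tolist())
    box=(w-EYE)@B.T
    if n=="side":
        ring=box[178:203,175:195].reshape(-1,3); ring=ring[(np.abs(ring[:,1])<20)&(ring[:,2]>-14)&(np.abs(ring[:,0])<40)]
        print("ring",len(ring),np.median(ring,0),ring.min(0),ring.max(0))
    if tag=="s1" and n=="side":
        R=box[190:212,125:160].reshape(-1,3); m=(np.abs(R[:,2])<15)&(np.abs(R[:,0])<25)&(R[:,1]<-36)&(R[:,1]>-85)
        R=R[m]; print("pin",len(R),np.median(R,0)); 
        for y in range(-80,-36,6):
            q=R[(R[:,1]>=y)&(R[:,1]<y+6)]; print(y,len(q),np.median(q,0) if len(q) else '')
E
```

```text
s1 side expected eye px [[181.5 190.6]] pin tips px [[156.14322869267048, 197.63188972488967], [130.23264356880094, 204.77181790346404]]
ring 128 [ 6.6 -1.5  0.8] [ -8.2  -8.4 -14. ] [17.9 13.3 14.3]
pin 164 [  2.6 -68.7   1.2]
-80 24 [  2.8 -77.7   1.7]
-74 19 [  3.8 -71.2   0.9]
-68 21 [  3.3 -65.2   0.5]
-62 20 [  3.2 -59.    0.9]
-56 20 [  2.7 -52.8   0.6]
-50 16 [  3.  -47.1   0.8]
-44 3 [  1.9 -43.   -0.7]
-38 0 
s1 scene expected eye px [[366.7 138.8]] pin tips px [[383.5308176895877, 144.4531995479351], [400.3928433180255, 150.1498752295036]]
a side expected eye px [[181.5 190.6]] pin tips px [[156.14322869267048, 197.63188972488967], [130.23264356880094, 204.77181790346404]]
ring 126 [ 6.9 -1.7  0.8] [ -9.1  -3.9 -13.8] [18.2 10.5 13.7]
```

```bash
python3 - <<'E'
from h import *
from geo import *
im,d,K,T=load("side","s1")
def draw(off,path):
    s=12;x0,y0,x1,y1=120,172,200,216
    q=cv2.resize(im[y0:y1,x0:x1,::-1],None,fx=9,fy=9,interpolation=cv2.INTER_CUBIC)
    t=np.linspace(0,2*np.pi,60)
    for r,y,c in ((14.5,-3,(0,0,255)),(8.3,-3,(0,255,255)),(8.3,3,(0,255,0)),(14.5,3,(255,0,255))):
        P=EYE+off+np.outer(r*np.cos(t),bx)+np.outer(r*np.sin(t),[0,0,1])+y*by
        p=proj(P,K,T)[:,:2]; p=((p+.5-[x0,y0])*9).astype(np.int32); cv2.polylines(q,[p.reshape(-1,1,2)],True,c,1)
    P=np.array([EYE+i*by for i in (-80,-40.5,0)]); p=((proj(P,K,T)[:,:2]+.5-[x0,y0])*9).astype(np.int32); cv2.polylines(q,[p.reshape(-1,1,2)],False,(255,0,0),1)
    cv2.imwrite(path,q)
draw(0*bx,"pics/r0.png"); draw(4*bx,"pics/r4.png")
E
```

```text
(no output)
```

View pics/r0.png

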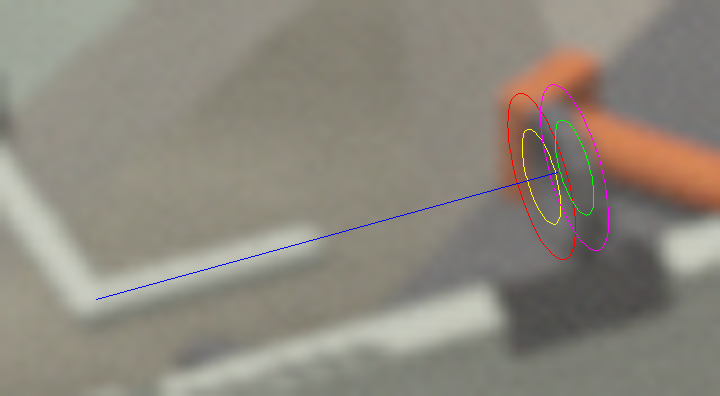

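View pics/r4.png

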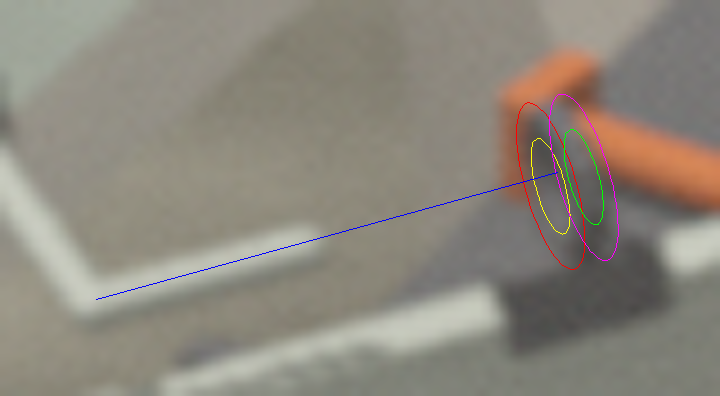

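```bash
python3 - <<'E'
from h import *
im,d,K,T=load("side","s1"); im2=load("side","a")[0];im3=load("side","g1")[0]
a=((im.astype(float)+im2+im3)/3)[172:206,160:200,::-1].astype(np.uint8)
q=cv2.resize(a,None,fx=16,fy=16,interpolation=cv2.INTER_CUBIC)
q=cv2.convertScaleAbs(q,alpha=1.6,beta=-60)
for i in range(0,40,5): cv2.putText(q,str(160+i),(i*16,10),0,.4,(255,255,255),1)
for i in range(0,34,5): cv2.putText(q,str(172+i),(0,i*16+8),0,.4,(255,255,255),1)
cv2.imwrite("pics/r1.png",q)
E
```

View pics/r1.png

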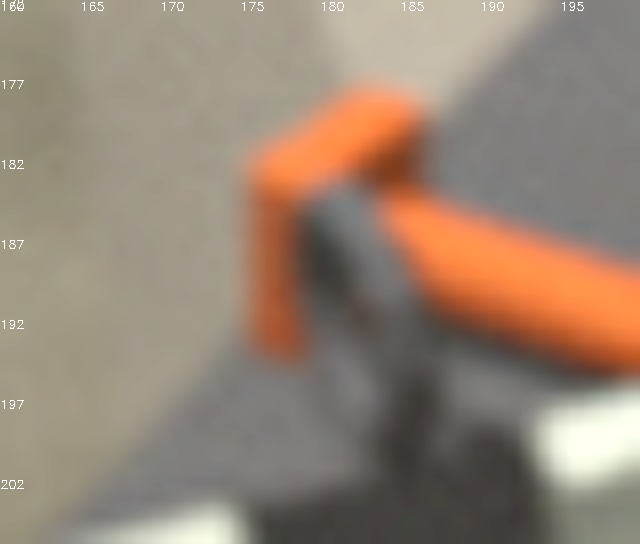

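```bash
python3 - <<'E'
from h import *
from geo import *
B=np.array([bx,by,[0,0,1]])
t=np.linspace(0,2*np.pi,72)
def test(n,tags,win,edge):
    x0,y0,x1,y1=win;M=0
    for tg in tags:
        im,d,K,T=load(n,tg); box=(cloud(im,d,K,T)-EYE)@B.T
        M=M+((np.abs(box)<[30,22,25]).all(-1)[y0:y1,x0:x1]).astype(float)/len(tags)
    if n=="side": print((M*9).astype(int))
    S=6; best=[]
    for ox in np.arange(-6,9,1.):
        for oz in np.arange(-5,6,1.):
          for oy in ((-3,0,3) ):
            m=np.zeros(((y1-y0)*S,(x1-x0)*S),np.uint8)
            pj=lambda r,y:(((proj(EYE+ox*bx+oy*by+[0,0,oz]+np.outer(r*np.cos(t),bx)+np.outer(r*np.sin(t),[0,0,1])+y*by,K,T)[:,:2]+.5-[x0,y0])*S)).astype(np.int32)
            ys=np.linspace(-3,3,7)
            hole=np.ones_like(m)
            for y in ys: cv2.fillPoly(m,[pj(14.5,y)],1)
            for y in ys:
                h=np.zeros_like(m); cv2.fillPoly(h,[pj(8.3,y)],1); hole&=h
            m[hole>0]=0
            f=cv2.resize(m.astype(np.float32),(x1-x0,y1-y0),interpolation=cv2.INTER_AREA)
            best.append((((f-M)[:edge-y0]**2).sum(),ox,oy,oz))
    best.sort(); print(n,best[:8])
test("side",["a","g1","s1"],(168,174,198,206),197)
test("scene",["a"],(350,122,385,150),139)
E
```

```text
[[0 0 0 0 0 0 0 0 0 0 0 0 0 0 0 0 0 0 0 0 0 0 0 0 0 0 0 0 0 0]
 [0 0 0 0 0 0 0 0 0 0 0 0 0 0 0 0 0 0 0 0 0 0 0 0 0 0 0 0 0 0]
 [0 0 0 0 0 0 0 0 0 0 0 0 0 0 0 0 0 0 0 0 0 0 0 0 0 0 0 0 0 0]
 [0 0 0 0 0 0 0 0 0 0 0 0 0 0 0 0 0 0 0 0 0 0 0 0 0 0 0 0 0 0]
 [0 0 0 0 0 0 0 0 0 0 0 0 0 0 0 0 0 0 0 0 0 0 0 0 0 0 0 0 0 0]
 [0 0 0 0 0 0 0 0 0 0 0 0 0 0 0 0 0 0 0 0 0 0 0 0 0 0 0 0 0 0]
 [0 0 0 0 0 0 0 0 0 0 0 0 0 0 0 0 0 0 0 0 0 0 0 0 0 0 0 0 0 0]
 [0 0 0 0 0 0 0 0 0 0 0 0 0 0 0 0 0 0 0 0 0 0 0 0 0 0 0 0 0 0]
 [0 0 0 0 0 0 0 0 0 0 0 0 0 0 0 0 0 0 0 0 0 0 0 0 0 0 0 0 0 0]
 [0 0 0 0 0 0 0 0 0 0 0 9 9 9 0 0 0 0 0 0 0 0 0 0 0 0 0 0 0 0]
 [0 0 0 0 0 0 0 0 0 0 9 9 9 9 9 0 0 0 0 0 0 0 0 0 0 0 0 0 0 0]
 [0 0 0 0 0 0 0 0 0 0 9 9 9 9 9 9 0 0 0 0 0 0 0 0 0 0 0 0 0 0]
 [0 0 0 0 0 0 0 0 0 0 9 9 9 9 9 9 9 0 0 0 0 0 0 0 0 0 0 0 0 0]
 [0 0 0 0 0 0 0 0 0 0 9 9 9 9 9 9 9 0 0 0 0 0 0 0 0 0 0 0 0 0]
 [0 0 0 0 0 0 0 0 0 0 9 9 9 9 9 9 9 9 0 0 0 0 0 0 0 0 0 0 0 0]
 [0 0 0 0 0 0 0 0 0 0 9 9 9 9 9 9 9 9 0 0 0 0 0 0 0 0 0 0 0 0]
 [0 0 0 0 0 0 0 0 0 0 9 9 9 9 9 9 9 9 0 0 0 0 0 0 0 0 0 0 0 0]
 [0 0 0 0 0 0 0 0 0 0 9 9 9 9
[... 1374 characters left out ...]
27596476), np.float64(4.0), 0, np.float64(-2.0)), (np.float64(20.39274722283684), np.float64(3.0), 0, np.float64(-2.0))]
scene [(np.float64(1.688271662588292), np.float64(-6.0), 0, np.float64(4.0)), (np.float64(1.7530864658478083), np.float64(-5.0), 0, np.float64(3.0)), (np.float64(1.7762345668434374), np.float64(-4.0), 0, np.float64(2.0)), (np.float64(1.839506165687873), np.float64(-6.0), 0, np.float64(3.0)), (np.float64(1.8973765602036419), np.float64(-4.0), 0, np.float64(3.0)), (np.float64(1.9259259256499823), np.float64(-6.0), 0, np.float64(5.0)), (np.float64(2.1358024896823906), np.float64(-5.0), 0, np.float64(4.0)), (np.float64(2.195987698530068), np.float64(-5.0), 0, np.float64(2.0))]
```

```bash
sed -i 's/^EYE=.*/EYE=np.array([564,150,251.5])+1.3*bx-np.array([0,0,0.8])/' geo.py; python3 - <<'E'
from snap import *
from geo import *
dz=np.array([-.1,-.3,-.75])
ctrl.move_straight(tcp(EYE-60*by)+dz,rate=60)
ctrl.move_straight(tcp(EYE-32*by)+dz,rate=60)
ctrl.pause(.3)
F=[ctrl.get_state()['ft_force'] for _ in range(1)]
snap("side","s2")
s=ctrl.get_state();print(s['tool_pos']-tcp(EYE-32*by),s['ft_force'],s['clock'])
r=ctrl.move_straight(tcp(EYE)+dz,rate=30,stop_force=3)
s=ctrl.get_state();print(r,(s['tool_pos']-tcp(EYE))@np.array([bx,by,[0,0,1]]).T,s['ft_force'],s['clock'])
snap("side","s3"); snap("scene","s3")
from h import *
for t in("s2","s3"):
    im=load("side",t)[0]; cv2.imwrite(f"pics/{t}b.png",cv2.resize(im[160:220,120:220,::-1],None,fx=7,fy=7,interpolation=cv2.INTER_CUBIC))
E
```

```text
[-0.08302477  0.07123002 -0.83195103] [ 0.88311538 -0.079606   -3.2487182 ] 15.2167
False [ 0.0336041   0.07244882 -0.76314715] [-0.73190937  0.19475327 -3.6670442 ] 16.4333
```

View pics/s2b.png

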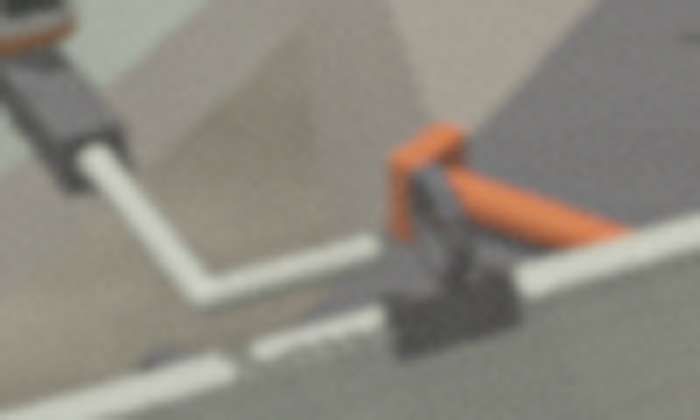

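View pics/s3b.png

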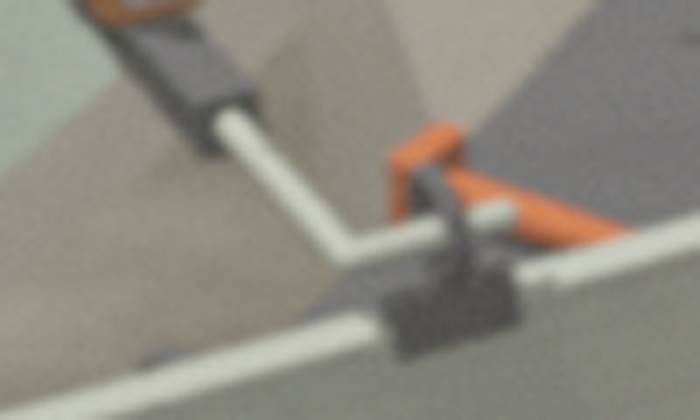

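View pics/s3_scene.png

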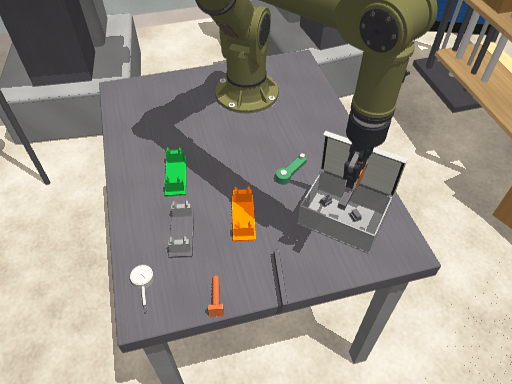

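```bash
cat > arc.py <<'E'
from snap import *
from geo import *
import json
Z=np.array([0,0,1.]); q0=1.46
H=EYE+170*np.cos(q0)*bx-170*np.sin(q0)*Z
dz=np.array([-.1,-.3,-.75])
def base(n=6):
    F=[]
    for _ in range(n): ctrl.pause(.03); F.append(ctrl.get_state()['ft_force'])
    return np.mean(F,0)
def pin(q,dr=0): return H+(170+dr)*(-np.cos(q)*bx+np.sin(q)*Z)
def dirs(q): # tangential closing, radial out
    return np.sin(q)*-bx-np.cos(q)*Z, -np.cos(q)*bx+np.sin(q)*Z
def rep(f0,q):
    s=ctrl.get_state(); f=base(3)-f0; t,r=dirs(q); p=pin_of(s['tool_pos'])-dz*0
    v=p-H; return dict(q=round(q,2),tan=round(float(f@t),1),rad=round(float(f@r),1),y=round(float(f@by),1),act_q=round(float(np.arctan2(v@Z,-v@bx)),3),act_r=round(float(np.hypot(v@Z,v@bx)),1),t=round(s['clock'],2))
E
python3 - <<'E'
from arc import *
f0=base(); np.save("f0.npy",f0); print(f0,H)
for q in (1.40,1.34,1.26,1.18):
    r=ctrl.move_straight(tcp(pin(q))+dz,rate=40,stop_force=9)
    print(r,rep(f0,q))
    if r: break
snap("side","k1")
from h import *
im=load("side","k1")[0]; cv2.imwrite("pics/k1b.png",cv2.resize(im[150:290,90:290,::-1],None,fx=3.9,fy=3.9,interpolation=cv2.INTER_CUBIC))
E
```

```text
[ 0.220291   -0.04824565 -2.80479742] [549.3446592  163.75154068  81.74237822]
False {'q': 1.4, 'tan': -2.2, 'rad': 1.2, 'y': -0.4, 'act_q': 1.399, 'act_r': 169.3, 't': 17.14}
False {'q': 1.34, 'tan': -2.4, 'rad': 1.0, 'y': -0.8, 'act_q': 1.335, 'act_r': 169.5, 't': 17.65}
False {'q': 1.26, 'tan': -0.8, 'rad': 0.9, 'y': -0.3, 'act_q': 1.25, 'act_r': 169.6, 't': 18.24}
False {'q': 1.18, 'tan': -0.7, 'rad': 1.0, 'y': 0.3, 'act_q': 1.171, 'act_r': 169.5, 't': 18.83}
```

View pics/k1b.png

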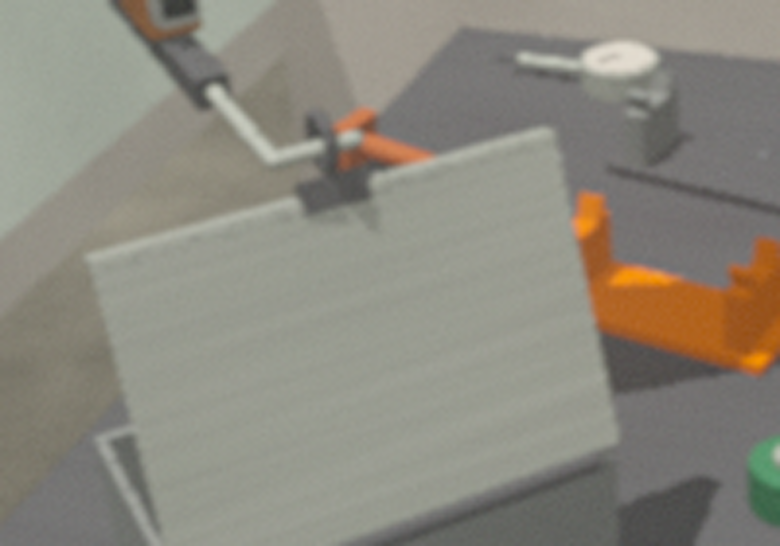

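```bash
python3 - <<'E'
from arc import *
f0=np.load("f0.npy")
dr=0
for q in np.arange(1.08,0.2,-0.1):
    r=ctrl.move_straight(tcp(pin(q,dr))+dz,rate=60,stop_force=9)
    o=rep(f0,q); print(r,round(dr,1),o)
    if r: break
    if abs(o['rad'])>4: dr-= -np.sign(o['rad'])*1.0
snap("side","k2");snap("scene","k2")
from h import *
im=load("side","k2")[0]; cv2.imwrite("pics/k2b.png",cv2.resize(im[150:340,70:290,::-1],None,fx=3,fy=3,interpolation=cv2.INTER_CUBIC))
E
```

```text
False 0 {'q': np.float64(1.08), 'tan': -0.2, 'rad': -0.5, 'y': 0.6, 'act_q': 1.069, 'act_r': 169.6, 't': 19.42}
False 0 {'q': np.float64(0.98), 'tan': -0.2, 'rad': 0.1, 'y': 0.2, 'act_q': 0.969, 'act_r': 169.6, 't': 19.95}
False 0 {'q': np.float64(0.88), 'tan': -0.2, 'rad': -0.2, 'y': 0.1, 'act_q': 0.869, 'act_r': 169.6, 't': 20.48}
False 0 {'q': np.float64(0.78), 'tan': -0.5, 'rad': -0.7, 'y': 0.0, 'act_q': 0.77, 'act_r': 169.6, 't': 21.02}
False 0 {'q': np.float64(0.68), 'tan': 0.1, 'rad': -0.3, 'y': 0.2, 'act_q': 0.67, 'act_r': 169.6, 't': 21.55}
False 0 {'q': np.float64(0.58), 'tan': -0.3, 'rad': 0.0, 'y': -0.4, 'act_q': 0.57, 'act_r': 169.7, 't': 22.08}
False 0 {'q': np.float64(0.48), 'tan': -0.3, 'rad': -0.1, 'y': -0.3, 'act_q': 0.47, 'act_r': 169.8, 't': 22.62}
False 0 {'q': np.float64(0.38), 'tan': 0.0, 'rad': -0.4, 'y': -0.2, 'act_q': 0.37, 'act_r': 169.8, 't': 23.15}
False 0 {'q': np.float64(0.28), 'tan': -0.3, 'rad': -1.0, 'y': 0.0, 'act_q': 0.27, 'act_r': 169.8, 't': 23.68}
```

View pics/k2b.png

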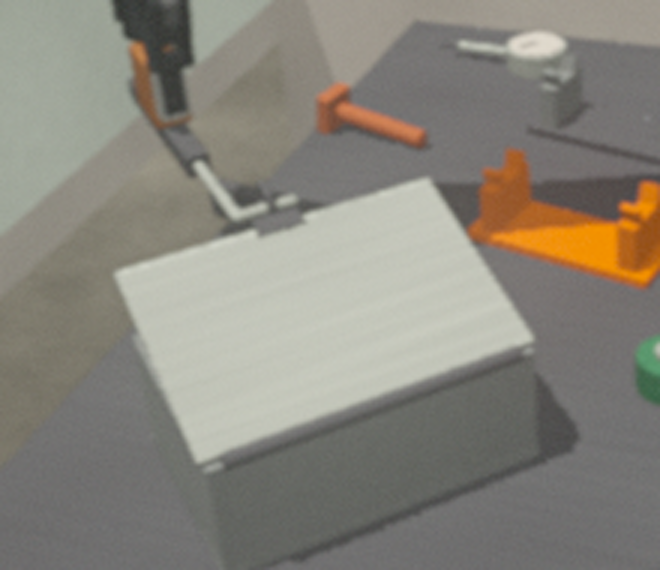

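View pics/k2_scene.png

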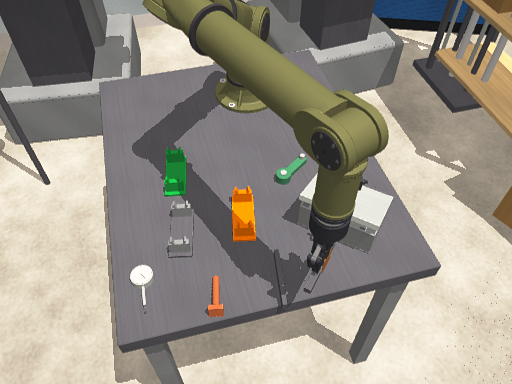

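```bash
python3 - <<'E'
from arc import *
f0=np.load("f0.npy")
for q in (.2,.12,.06,.02):
    r=ctrl.move_straight(tcp(pin(q))+dz,rate=40,stop_force=8)
    print(r,rep(f0,q))
    if r: break
P=tcp(pin(.02))+dz; z=0
if not r:
    for i in range(14):
        z+=.7; ctrl.move_straight(P-[0,0,z],rate=10,stop_force=6)
        f=base(3)-f0; s=ctrl.get_state(); print(round(z,1),np.round(f,1),round(s['tool_pos'][2],2),round(s['clock'],2))
        if f[2]>7: break
snap("side","k3")
E
```

```text
False {'q': 0.2, 'tan': -0.1, 'rad': -0.4, 'y': -0.0, 'act_q': 0.192, 'act_r': 170.0, 't': 24.38}
False {'q': 0.12, 'tan': 0.5, 'rad': -0.3, 'y': -0.1, 'act_q': 0.111, 'act_r': 170.0, 't': 24.97}
False {'q': 0.06, 'tan': 0.3, 'rad': -0.0, 'y': 0.4, 'act_q': 0.052, 'act_r': 170.1, 't': 25.48}
False {'q': 0.02, 'tan': -0.6, 'rad': -0.1, 'y': 0.3, 'act_q': 0.013, 'act_r': 170.2, 't': 25.89}
0.7 [-0.3 -1.2  1.8] 96.78 26.34
1.4 [-0.4 -0.8  1.9] 96.12 26.69
2.1 [ 0.3 -0.3  2. ] 95.3 27.04
2.8 [ 0.5 -0.1  1.3] 94.54 27.39
3.5 [ 0.4 -0.4  1.4] 93.85 27.74
4.2 [0.3 0.  1. ] 93.13 28.09
4.9 [ 0.8 -0.6  1.7] 92.4 28.44
5.6 [ 0.5 -0.8  3.6] 92.03 28.79
6.3 [ 0.7 -1.2  5.7] 91.6 29.14
7.0 [ 0.3 -1.6  8.7] 91.32 29.49
```

```bash
python3 - <<'E'
from arc import *
f0=np.load("f0.npy")
P=tcp(pin(.02))+dz; z=7.0
for i in range(8):
    z+=.4; ctrl.move_straight(P-[0,0,z],rate=5)
    f=base(4)-f0; s=ctrl.get_state(); print(round(z,1),np.round(f,1),round(np.linalg.norm(f),1),round(s['tool_pos'][2],2),round(s['clock'],2))
    if np.linalg.norm(f)>13.3: break
snap("side","k4")
for i in range(10):
    f=base(4)-f0; print(np.round(f,1),round(ctrl.get_state()['clock'],2))
json.dump(z,open("z.json","w"))
from h import *
im=load("side","k4")[0]; cv2.imwrite("pics/k4b.png",cv2.resize(im[170:340,70:290,::-1],None,fx=3.2,fy=3.2,interpolation=cv2.INTER_CUBIC))
E
```

```text
7.4 [ 0.7 -1.9  9.6] 9.8 91.24 29.93
7.8 [-0.3 -2.3 10.6] 10.8 91.14 30.31
8.2 [ 0.4 -2.9 11.6] 12.0 91.07 30.69
8.6 [ 0.  -2.6 12.5] 12.8 90.98 31.07
9.0 [ 0.1 -3.2 14.2] 14.6 90.9 31.46
[-0.1 -2.8 14. ] 31.64
[-0.1 -2.7 13.6] 31.77
[ 0.1 -3.  14. ] 31.91
[ 0.1 -2.4 13.7] 32.04
[-0.2 -2.3 14.2] 32.17
[ 0.5 -2.9 14. ] 32.31
[-0.1 -3.  13.6] 32.44
[-0.2 -2.7 14.2] 32.58
[ 0.1 -2.3 14.1] 32.71
[ 0.  -2.7 14.2] 32.84
```

View pics/k4b.png

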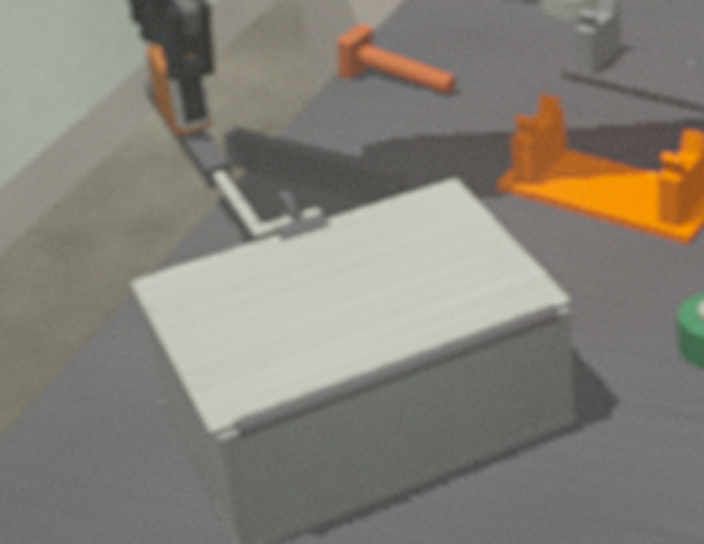

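```bash
python3 - <<'E'
from arc import *
f0=np.load("f0.npy")
P=tcp(pin(.02))+dz
for z in (8,7,6,5,4,3,2,1.2):
    ctrl.move_straight(P-[0,0,z],rate=20)
    f=base(3)-f0; s=ctrl.get_state(); print(z,np.round(f,1),np.round((s['tool_pos']-P)@np.array([bx,by,Z]).T,2),np.round(s['ee_rot'],4),round(s['clock'],2))
    if f[2]<-1.5: break
snap("side","u1")
from h import *
im=load("side","u1")[0]; cv2.imwrite("pics/u1b.png",cv2.resize(im[190:270,90:210,::-1],None,fx=6,fy=6,interpolation=cv2.INTER_CUBIC))
E
```

```text
8 [ 0.5 -2.  11.5] [-0.25 -0.23 -6.3 ] [3.1404e+00 4.0000e-04 2.3875e+00] 33.19
7 [ 0.4 -1.7  8.7] [-0.27 -0.16 -6.13] [3.1408e+00 5.0000e-04 2.3876e+00] 33.54
6 [ 1.6 -1.2  7.2] [-0.23 -0.11 -5.93] [3.1412e+00 3.0000e-04 2.3877e+00] 33.89
5 [ 2.5 -1.   2.2] [-0.17  0.03 -5.53] [-3.1415e+00  2.0000e-04  2.3879e+00] 34.24
4 [ 0.4 -1.   0.1] [ 0.38  0.29 -4.65] [-3.1405e+00 -7.0000e-04  2.3885e+00] 34.59
3 [-0.5  0.5 -0.5] [ 0.31 -0.1  -3.09] [-3.1415e+00 -4.0000e-04  2.3883e+00] 34.94
2 [-0.4  0.6 -0.5] [-0.01 -0.   -1.95] [3.1416 0.     2.388 ] 35.29
1.2 [-0.8 -0.8  0. ] [ 0.01  0.   -1.17] [3.1416 0.     2.388 ] 35.64
```

View pics/u1b.png

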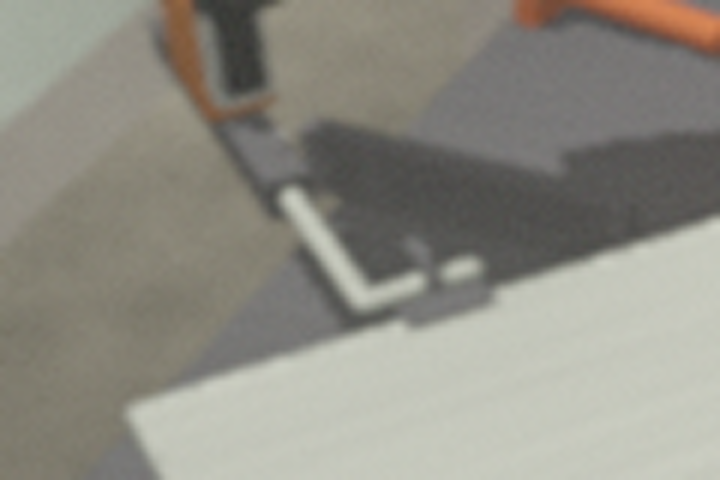

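```bash
python3 - <<'E'
from arc import *
f0=np.load("f0.npy")
P=tcp(pin(.02))+dz-[0,0,1.2]
r=ctrl.move_straight(P-65*by,rate=50,stop_force=3)
s=ctrl.get_state(); print(r,np.round((s['tool_pos']-P)@np.array([bx,by,Z]).T,2),s['ft_force']-f0,s['clock'])
if not r:
    ctrl.move_straight(P-65*by-40*bx+[0,0,190],rate=200)
    ctrl.pause(.2)
    print(base()-f0, ctrl.get_state()['ft_torque'],ctrl.get_state()['clock'])
    for n in ("side","scene","wrist"): snap(n,"v1")
E
```

```text
False [ -0.39 -64.53   0.07] [0.1449454  0.97139475 0.4403275 ] 37.1417
[-0.19920717  0.18788135 -0.36483792] [-0.0028433  -0.04006636  0.01541791] 38.6583
```

View pics/v1_side.png

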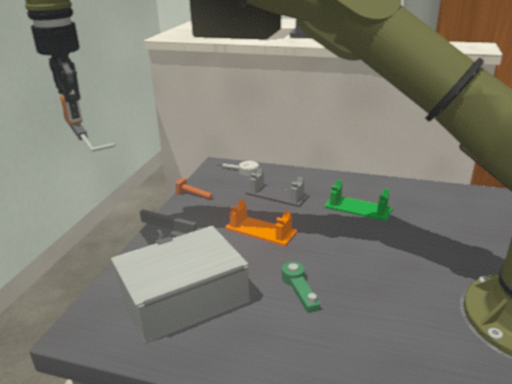

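View pics/v1_wrist.png

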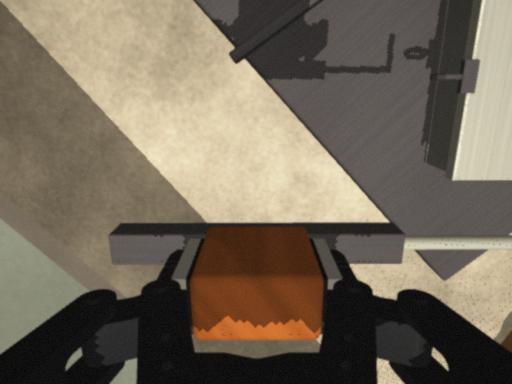

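```bash
python3 - <<'E'
from arc import *
ctrl.move_to([650,-110,345],[pi,0,1.09])
ctrl.move_to([535.9,-312.7,330],[pi,0,-.207])
ctrl.move_straight([535.9,-312.7,120],rate=180)
ctrl.pause(.3)
f1=base()
for n in ("side","scene"): snap(n,"w1")
r=ctrl.move_straight([535.9,-312.7,66.3],rate=40,stop_force=6)
s=ctrl.get_state(); print(r,s['tool_pos'],s['ee_rot'],base()-f1,s['clock'])
snap("side","w2"); snap("scene","w2")
from h import *
im=load("side","w2")[0];im2=load("scene","w2")[0]
cv2.imwrite("pics/w2c.png",np.hstack([cv2.resize(im[140:220,210:320,::-1],(400,290),interpolation=cv2.INTER_CUBIC),cv2.resize(im2[190:290,130:230,::-1],(290,290),interpolation=cv2.INTER_CUBIC)]))
E
```

```text
True [ 535.74539405 -312.62119918   66.77953764] [-3.14150545e+00  6.54319693e-04 -2.06992048e-01] [-0.92127634  0.21817113  9.47121968] 44.1333
```

View pics/w2c.png

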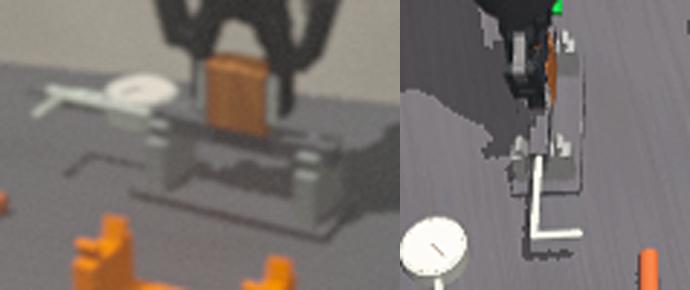

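Seated at the same height (66.78) as at pickup. Release, retreat and check.

```bash
python3 - <<'E'
from arc import *
ctrl.gripper_to(85)
ctrl.move_straight([535.9,-312.7,200],rate=120)
ctrl.move_to([400,-420,330],[pi,0,-.207])
ctrl.pause(.3)
for n in ("side","scene"): snap(n,"x1")
print(ctrl.get_state()['clock'],ctrl.get_state()['finger_gap'])
from h import *
for n,win in (("scene",(195,300,160,200)),("side",(145,205,210,310))):
    for t in("a","x1"):
        im,d,K,T=load(n,t); w=cloud(im,d,K,T)[win[0]:win[1],win[2]:win[3]].reshape(-1,3)
        a=w[(w[:,2]>102)&(w[:,2]<118)&(w[:,0]<575)]; print(n,t,len(a),np.round(a.mean(0),1))
        b=w[(w[:,2]>44)&(w[:,2]<62)&(w[:,0]>612)]; print("  rod",len(b),np.round(b.mean(0),1))
im,d,K,T=load("side","x1"); im0=load("side","a")[0]
w=cloud(im,d,K,T)[235:275,125:240].reshape(-1,3); w=w[(w[:,2]>70)&(w[:,2]<100)]
A=np.c_[w[:,:2],np.ones(len(w))]; c=np.linalg.lstsq(A,w[:,2],rcond=None)[0]; print("lid top z",np.median(w[:,2]),"slope along bx",c[:2]@bx[:2],"by",c[:2]@by[:2])
cv2.imwrite("pics/x1d.png",np.vstack([np.hstack([load("scene","a")[0],load("scene","x1")[0]])[120:330,:,::-1]])[:, :] if 0 else cv2.resize(np.hstack([load("scene","a")[0],load("scene","x1")[0]])[...,::-1],(800,300)))
E
```

```text
47.4667 85.24902697892465
scene a 171 [ 538.4 -313.6  108.5]
  rod 117 [ 660.5 -330.9   55.6]
scene x1 166 [ 539.3 -313.8  108.4]
  rod 121 [ 661.7 -331.4   55.7]
side a 118 [ 533.6 -306.   107.1]
  rod 86 [ 655.4 -327.1   53.8]
side x1 120 [ 534.8 -305.9  107. ]
  rod 87 [ 656.7 -327.5   53.9]
lid top z 82.9927112114066 slope along bx 0.0005136540959005714 by -0.0012180747894985511
```

View pics/x1d.png

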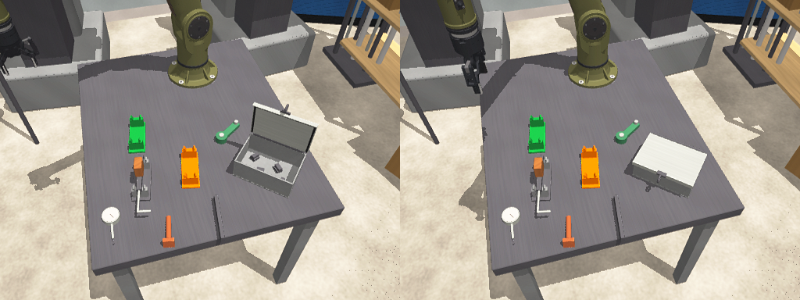

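View pics/x1_side.png

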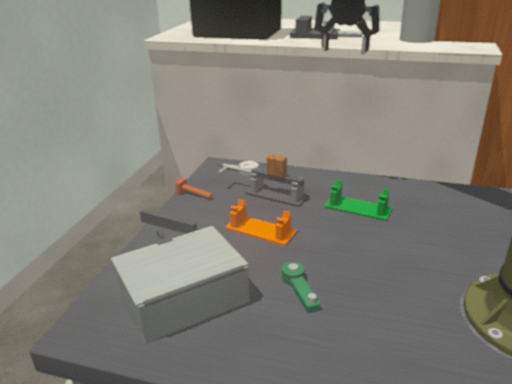

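```bash
python3 -c "
from bench import ctrl
print(ctrl.sign_off())"
```

```text
the job is handed in; nothing more can be done
None
```

The lid is shut and home, the pole is back in its rest, and I handed the job in at about 47.5 s of the 72 s allowed. Sign-off gives no verdict, so these are my own checks.

- **Hooking:** I took the pole by its wooden grip and put the pin through the eye. The side camera showed the pin through the eye, with the lid still open at about 1.46 rad.
- **Closing:** I swung the lid down along its arc at 40 to 60 mm/s. The force read between the steps was never above about 2.5 N.
- **Bedding the seal:** I raised the pull in small steps to about 14 N (14.6 N at most) and held it for about 1.4 s. These are wrist-sensor readings minus a reading taken just before pulling, so they could be off by about 1 N. The contact force itself was not measured.
- **Unhooking and return:** I unhooked without catching the eye and laid the pole in its rest at the same tool height as at pick-up (66.8 mm).

**Last checks:**
- **Lid:** its top is level, with a slope of about 0.001 rad or less.
- **Pole:** it lies within about 1.5 mm of where it started, with the hook end to the same side.
- **Bystanders:** they look unmoved in the pictures; I did not measure them.
- **Gripper:** it is open and well clear of everything.

**Disagreement:** the cameras differed by about 5 mm on where the eye and the grip were. I settled the eye by comparing pin and eye in the side camera's view; nothing failed afterwards.

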